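# Zero the balance and hold the check weight ready over its pan

## Robot

A 6-joint arm with a two-finger parallel gripper is mounted at the origin on the work surface. World frame = base frame: x ahead of the robot, y to its left, z up, the work surface at z = 0. Lengths are in m, angles in rad, forces in N, time in s.
With the tool pointing down it reaches from about 0.25 to 0.725 m from the base axis. Payload 4 kg.
Tool frame: the origin (TCP) lies midway between the tips of the shut fingers; the grasp point (between the pads) lies grip_point_offset behind it (grip_point_offset is the distance from the TCP to the grasp point, in m); z points along the fingers, y is the line along which they close (so a half turn about z gives the same grasp; the last joint's range is limited). The gripper opens to 85 mm and grips with 20 to 120 N. Pads are 22 mm wide; open, the fingers measure 114 mm over their backs; the gripper's body (76 mm by 85 mm) begins 54 mm behind the grasp point. The pads swing forward as they close: fully open they stand 13 mm farther back than shut.
Start: joints at [-1.153, 0.241, 0.005, 1.335, 0, 1.571], TCP at [0.203, -0.457, 0.231] pointing down, gripper open.
Joint ranges: [-2.72, 2.72], [-1.05, 1.87], [-1.09, 1.28], [-1.99, 2.15], [-1.42, 1.44], [-3.14, 3.14]. Speed limits (rad/s): [2.79, 2.79, 3.14, 3.14, 3.14, 3.14].

## Interface

Orientations are given as a unit quaternion [x, y, z, w].
In Python, from workcell import * gives the robot as it stands. The module is installed in compiled form; this text tells all that it offers.
- The arm moves only by the tool arm_command, never from a script. Its arguments are lists of equal length, an entry for each row: "slide": the shift along the tool's x, y, z in cm, a list of three; "spin": the turn about the tool's z in degrees. A call has exactly 5 rows; each row is the pose to reach, as a shift and turn from the pose commanded when the call began, along the tool's axes at that moment; what a row does not reach only later rows make up. A row lasts 1/8 s, in which the tool goes at most 62.5 mm and 10.7 degrees, less where a joint would pass 70% of its speed; a pose out of reach is approached as far as the arm can. A call with a gripper value outside its range is refused whole. "jaw" is the finger opening in cm, from 0 to 8.54, set as the call begins (left out, the last holds). The fingers move at their own pace and stop on an object; the grip force is fixed at half the most. Time passes only in rows, so rows that repeat a pose let the fingers close, or fill a call up. It gives the time, the measured TCP pose, the force, the opening and the grip force at its end, in the units of the state.
- get_obs(): the state, without advancing time (a new reading comes with each control period).
- camera(name): name is "scene" or "top" or "wrist"; returns a dict with "pixels" (384x512x3 uint8, red, green, blue), "range_z" (384x512 float32, m along the optical axis (not along the pixel's ray), 0 where there is no reading), "intrinsics" (3x3 intrinsics, pixels), "rvec" (rotation vector, rad) and "tvec" (3), from world to camera coordinates, as OpenCV has them. Camera axes: x right, y down, z forward; pixel columns grow to the right and rows downward; lengths in m; the calibration is good to about 2 mm. A picture is of the moment at which its call begins.
- job_done(): hands the job in; it is judged then, once.
Trained networks look in a picture, given as the dict that the camera call returned (one of the last four; its "shot" number tells which), for a name from the list of things; names that differ only in an ending like _2 or _b are one class to them, and where a whole thing is asked for, a point or a joint stands for the part that bears it (a point fixed in the world has none). Each returns a list of dicts, best first, with "confidence" (0 to 1); they miss things now and then, are a little off and sometimes report something else, mostly with a low value. They report only what shows in the picture. A call takes as long as a camera call.
- recognise(picture, thing): "centre" ([column, row] in pixels, amid what is visible of it).
- landmark_of(picture, thing): "centre" ([column, row] in pixels: a listed point, or the origin of a listed thing).
The state is a dict: "clock": time; "joint_pos": joint angles; "joint_vel": joint speeds; "tau": joint torques, N m; "eef_pos": TCP position; "tool_rot": TCP orientation; "ft_force": force on the tool from outside, world axes, zero at the start; "ft_torque": the same for the moment, N m; "grip_width": finger opening in m; "grasp_force": force on a finger pad.
Only numpy, scipy, OpenCV 4.12 (cv2) and the standard library are available. Lean on these libraries where they do the work, as an engineer would, in place of code of your own. Each camera call takes 0.05 s, during which the arm holds its last target. There are 200 camera calls.

## Task

Get the balance ready: press its green key, then the blue key, then the yellow key, one at a time and each fully down. Then take the tongs off their rest, close their orange jaws on the brass check weight (never touch the weight with the gripper itself), lift it, and carry it upright over the middle of the balance's steel pan, clear of the pan by about 2 to 10 cm. Finish while still holding it there in the tongs, not set down and not let go, and leave the other weights, jars, bottles and other things on the table where they are.

Things in the scene. Friction and masses are not known exactly. Their poses are not given: they have to be found in the camera images.
- balance: White bench balance, fixed, 220 (x) x 180 (y) x 50 mm high. Origin: centre of its underside. Its keys lie in a row along the edge nearest the robot (-x), a black display strip behind them, and a round steel pan behind that (+x). Key row centre 82 mm before the origin, pan centre 45 mm behind it.
- pan (a point): Centre of the top face of the steel pan (110 mm diameter), 60 mm above the table.
- key_green_top (a point): Centre of the top of the green key (24 mm across). The keys stand 50 mm apart in a row along the balance's y axis: green at +y, blue in the middle, yellow at -y. Each is pressed straight down 6 mm and springs back; about 5 N takes it fully down, flush with its grey collar (40 mm across). Tops 72 mm above the table when up.
- key_blue_top (a point): Centre of the top of the blue key, the middle one.
- key_yellow_top (a point): Centre of the top of the yellow key, at -y.
- key_green (a joint): Travel of the green key in m: 0 up, 0.006 fully down; counts as pressed beyond 0.0045 with the other keys up.
- key_blue (a joint): Travel of the blue key, likewise.
- key_yellow (a joint): Travel of the yellow key, likewise.
- tongs: Sprung steel tongs, 218 mm long, 90 g, level on their rest: two arms side by side, 16 mm high, hinged at the back, with blue grip panels (52 long, 18 high) midway and orange jaws in front. Origin: midway between the panels, mid height, near the balance point; x along the midline to the jaws, z up. Sprung open: 56 mm over the panels. Pinch both panels from above, closing along y.
- tongs_mouth (a point): Midway between the open jaws (orange pads 30 long, 18 high, 54 mm apart inside when sprung open), mid height, 90 mm ahead of the tongs' origin along x; fixed to the left (+y) arm. With both arms squeezed evenly the mouth stays on the midline.
- tongs_arm (a joint): Closing angle in rad of the tongs' right arm about the hinge 100 mm behind the origin: 0 open, 0.16 on the brass weight, 0.26 stop. Each 10 mm off the panels closes the jaws 19 mm. At 49 mm over the panels the spring pushes back 4 N, enough to carry the tongs with jaws 40 mm apart; at 40 mm (5.5 N) the jaws meet the brass weight: then squeeze with about 35 N.
- rest: Dark wooden tongs rest, fixed: base 160 x 100 x 4 mm with two cross bars 58 mm before and behind its centre, tops 30 mm above the table. The tongs lie loose across the bars, their origin 38 mm above the table near the rest's centre; between the bars there is 106 mm for the fingers. Origin: centre of its underside; x along the tongs.
- stand: Grey block, fixed, 60 (x) x 250 (y) x 30 mm high; the three weights stand upright on blue discs in a row on its top, 85 mm apart, in any order. Origin: centre of its underside.
- weight_brass: Brass check weight, about 100 g: a cylinder 24 mm in diameter and 26 mm high with a small knob above, 41 mm overall. Origin: centre of its underside; z up. It stands on the block, its underside 30 mm above the table; there is room to lower the open jaws over it from above with the tongs across the block, coming from the robot's side.
- weight_steel: Bystander: bright steel weight, 19 mm in diameter, 33 mm high, on the block. Origin: underside centre.
- weight_dark: Bystander: dark weight, 30 mm in diameter, 53 mm high, on the block. Origin: underside centre.
- carton: Bystander: orange carton 70 x 110 x 150 mm high, behind the balance. Origin: underside centre.
- jug: Bystander: clear jug 110 mm across, 150 mm high, at the far side. Origin: underside centre.
- amber: Bystander: amber bottle with black cap, 56 mm across, 120 mm high, at the far side. Origin: underside centre.
- jar_white: Bystander: white jar 48 mm across, 50 mm high, behind the balance. Origin: underside centre.
- jar_blue: Bystander: green glass jar with blue cap, 60 mm across, 60 mm high, on the right. Origin: underside centre.
- brush: Bystander: brush about 200 mm long, lying on the left near side. Origin: underside, near its middle.

How it is judged:
On the way, in this order (a step that is already met when the one before it is completed fails the run):
1. green key pressed down alone (value of joint key_green above 0.0045 m and value of joint each of key_blue, key_yellow below 0.002 m), for 0.05 s.
2. blue key pressed down alone (value of joint key_blue above 0.0045 m and value of joint each of key_green, key_yellow below 0.002 m), for 0.05 s.
3. yellow key pressed down alone (value of joint key_yellow above 0.0045 m and value of joint each of key_green, key_blue below 0.002 m), for 0.05 s.
4. tongs gripped and lifted off their rest (contact force between the fingers and tongs above 1 N and z of tongs in the frame of rest above 0.055 m), for 0.2 s.
5. brass weight lifted off the block in the tongs (contact force between tongs and weight_brass above 1 N and z of weight_brass in the frame of stand above 0.045 m and contact force between weight_brass and stand below 0.05 N), for 0.2 s.
At the end, for the whole second after the job is handed in: Brass weight held in the tongs' jaws (over 1 N), fingers gripping the tongs (over 2 N), still, upright within 0.35 rad, within 40 mm of the pan's centre line, underside 12 to 130 mm above the pan; weight and tongs clear of the balance, robot not touching the weight (horizontal distance between weight_brass and pan below 0.04 m and z of weight_brass in the frame of pan between 0.012 and 0.13 m and angle between weight_brass's own z axis and vertical below 0.35 rad and linear speed of weight_brass below 0.03 m/s and contact force between tongs and weight_brass above 1 N and contact force between the fingers and tongs above 2 N and contact force between each of weight_brass, tongs and balance below 0.05 N and contact force between each of the arm, the fingers and weight_brass below 0.05 N and height (world z) of tongs above 0.06 m); the arm keeps its last pose, push and grip.
It fails at once if the robot touches the brass weight directly (contact force between any of the fingers, the arm and weight_brass above 0.5 N).
It fails at once if two keys are pressed at once (value of joint each of key_green, key_blue above 0.003 m or value of joint each of key_blue, key_yellow above 0.003 m or value of joint each of key_green, key_yellow above 0.003 m).
It fails at once if another weight is pushed more than 30 mm or tipped over (distance of any of weight_steel, weight_dark from where it was at the start of the episode above 0.03 m or angle between any of weight_steel, weight_dark's own z axis and vertical above 0.5 rad).
It fails at once if another thing on the table is pushed more than 30 mm or tipped over (distance of any of carton, jug, amber, jar_white, jar_blue, brush from where it was at the start of the episode above 0.03 m or angle between any of carton, jug, amber, jar_white, jar_blue's own z axis and vertical above 0.5 rad).
It also fails if it takes over 66 s, if anything falls off the work surface, if the arm or the gripper's body presses on something with over 40 N, if the wrist force passes 120 N, or if a joint passes its speed limit or range.

## Working session

There is one attempt and no reset: what is moved stays moved. The work goes in short steps, Python scripts to look and compute and a tool call to move; the robot and the scene stay as the last step left them, time stands still between calls to the robot, and variables do not carry over. Pictures are saved under pics/ and viewed, at most 10 in all, crops included, and the job is handed in when it is done.

Besides the shell and the picture viewer there is one more tool, called by a JSON object that holds its "op" and its "data", one argument or row to a line. arm_command: Moves the arm, as the interface text tells. Its arguments: {"type":"object","properties":{"slide":{"type":"array","items":{"type":"array","items":{"type":"number"}}},"spin":{"type":"array","items":{"type":"number"}},"jaw":{"type":"number"}},"required":["slide","spin"]}

```bash
mkdir -p pics; cat > h.py <<'E'
from workcell import *
import numpy as np, cv2
from scipy.spatial.transform import Rotation as R
def world(p,uv,z=None,r=2):
    u,v=uv;K=np.array(p["intrinsics"]);Rm=cv2.Rodrigues(np.array(p["rvec"],float))[0];t=np.array(p["tvec"]).ravel()
    ray=np.linalg.solve(K,[u,v,1.]);c=-Rm.T@t;d=Rm.T@ray
    if z is None:
        a=p["range_z"][max(0,int(v)-r):int(v)+r+1,max(0,int(u)-r):int(u)+r+1];a=a[a>0]
        return c+d*np.median(a) if a.size else None
    return c+d*(z-c[2])/d[2]
def save(p,n,crop=None,s=1):
    im=p["pixels"][...,::-1]
    if crop: im=im[crop[1]:crop[3],crop[0]:crop[2]]
    cv2.imwrite("pics/"+n,cv2.resize(im,None,fx=s,fy=s,interpolation=cv2.INTER_CUBIC))
E
python3 - <<'E'
from h import *
np.set_printoptions(precision=4,suppress=True)
o=get_obs();print({k:np.round(v,4) for k,v in o.items()})
try: print(grip_point_offset)
except Exception as e: print(e)
P={n:camera(n) for n in("top","scene")}
for n in P: save(P[n],n+"0.png",s=1.5)
Z=dict(pan=.06,key_green_top=.072,key_blue_top=.072,key_yellow_top=.072,tongs=.038,tongs_mouth=.038,rest=0,stand=0,balance=0,weight_brass=.03,weight_steel=.03,weight_dark=.03,carton=0,jug=0,amber=0,jar_white=0,jar_blue=0,brush=0)
for t,z in Z.items():
  for n in P:
    for d in landmark_of(P[n],t)[:1]: print(t,n,np.round(d["centre"],1),round(d["confidence"],2),world(P[n],d["centre"],z)[:2])
E
```

```text
{'clock': np.float64(0.0), 'joint_pos': array([-1.153 ,  0.2414,  0.0037,  1.3352,  0.    ,  1.5708]), 'joint_vel': array([ 0.    ,  0.0012,  0.0006, -0.0005, -0.001 , -0.0005]), 'tau': array([  0.0016, -37.2317,  25.2408,   0.0171,   0.0001,   0.    ]), 'eef_pos': array([ 0.2026, -0.4564,  0.2304]), 'tool_rot': array([ 0.9783,  0.2074, -0.0002, -0.001 ]), 'ft_force': array([0.334 , 0.4944, 0.1294]), 'ft_torque': array([-0.0084,  0.0061, -0.0383]), 'grasp_force': np.float64(0.0), 'grip_width': np.float64(0.0857)}
0.0187
pan top [194.2 176. ] 0.95 [0.588 0.217]
pan scene [318.1 191.8] 0.65 [0.5883 0.2161]
key_green_top top [369.2 200.1] 0.66 [ 0.5042 -0.343 ]
key_green_top scene [319.8 164.7] 0.54 [0.4704 0.2907]
key_blue_top top [187.2 212.1] 0.6 [0.4686 0.2346]
key_blue_top scene [307.2 165.3] 0.52 [0.4593 0.2514]
key_yellow_top top [199.8 219. ] 0.6 [0.4466 0.1944]
key_yellow_top scene [291.4 168.9] 0.5 [0.4614 0.1943]
tongs top [130.6 260. ] 0.74 [0.3212 0.4154]
tongs scene [114.7 207.1] 0.84 [ 0.4202 -0.3325]
tongs_mouth top [368.  197.8] 0.87 [ 0.5173 -0.3497]
tongs_mouth scene 
[... 520 characters left out ...]
 [ 0.6466 -0.1552]
weight_dark top [281.1 163.5] 0.41 [ 0.6364 -0.0678]
weight_dark scene [235.2 233.8] 0.58 [ 0.6429 -0.061 ]
carton top [119.3 186. ] 0.63 [0.5682 0.4782]
carton scene [380.3 189.4] 0.61 [0.5729 0.4638]
jug top [255.6 123.6] 0.84 [0.7881 0.0164]
jug scene [282.5 278. ] 0.93 [ 0.8043 -0.0025]
amber top [310.  131.6] 0.84 [ 0.7581 -0.1727]
amber scene [207.4 283.8] 0.98 [ 0.7549 -0.173 ]
jar_white top [192.4 129.7] 0.46 [0.7666 0.2362]
jar_white scene [359.5 242.5] 0.93 [0.7655 0.246 ]
jar_blue top [374.4 165.2] 0.57 [ 0.6368 -0.3896]
jar_blue scene [102.  272.5] 0.52 [ 0.626  -0.3935]
brush top [131.2 256.6] 0.96 [0.3326 0.4257]
brush scene [325.5 155.2] 0.72 [0.3094 0.4204]
```

View pics/top0.png

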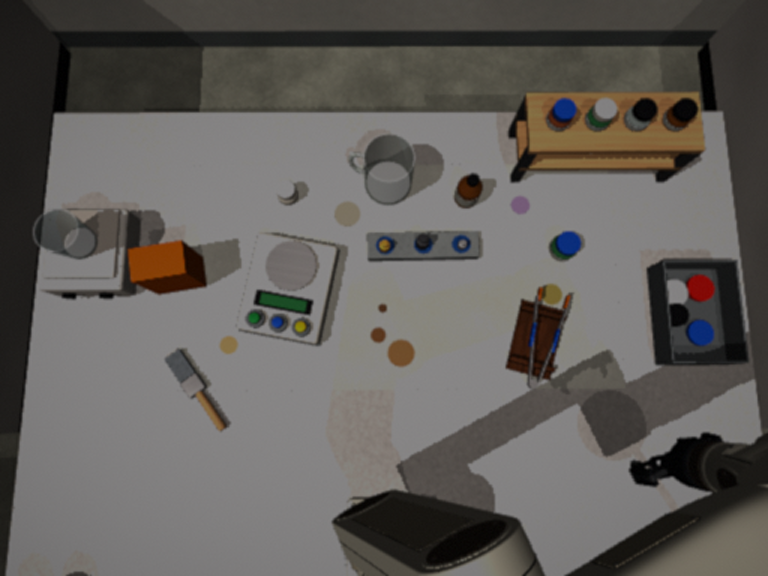

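View pics/scene0.png

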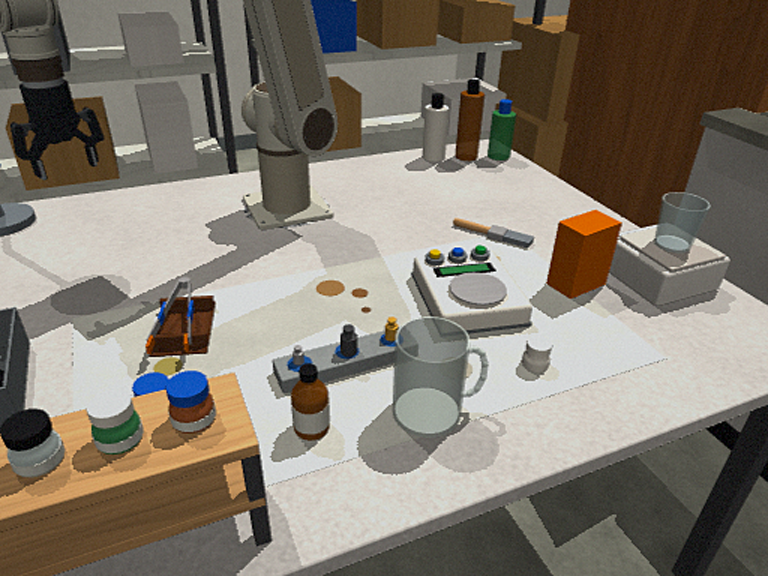

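The top view (1.5x) shows the green, blue and yellow keys at (255,318), (278,322) and (302,327). The brass weight is leftmost on the block at (385,244). The tongs lie on the rest at about (545,335), jaws at (555,297) pointing away from the robot. I'll refine these by colour segmentation.

```bash
python3 - <<'E'
from h import *
np.set_printoptions(precision=4,suppress=True)
for n in("top","scene"):
  p=camera(n);h=cv2.cvtColor(p["pixels"],cv2.COLOR_RGB2HSV)
  def blobs(lo,hi,box,z,name,mina=4):
    m=cv2.inRange(h,lo,hi);b=np.zeros_like(m);b[box[1]:box[3],box[0]:box[2]]=1
    k,_,s,c=cv2.connectedComponentsWithStats(m*b)
    for i in range(1,k):
      if s[i,4]>=mina: print(n,name,c[i],s[i,4],world(p,c[i],z)[:2],world(p,c[i]))
  B=(155,200,215,235) if n=="top" else (275,155,335,182)
  blobs((45,110,60),(80,255,255),B,.072,"green");blobs((100,120,60),(130,255,255),B,.072,"blue");blobs((22,120,90),(35,255,255),B,.072,"yellow")
  B=(330,185,395,260) if n=="top" else (90,180,150,245)
  blobs((100,120,50),(130,255,255),B,.042,"panel");blobs((5,160,130),(17,255,255),B,.042,"jaw")
  B=(240,150,325,178) if n=="top" else (180,205,275,262)
  blobs((100,130,50),(130,255,255),B,.031,"disc");blobs((12,120,90),(28,255,255),B,.055,"brass")
  B=(170,150,225,200)
  if n=="top": blobs((0,0,100),(180,40,155),B,.06,"pan",200)
E
```

```text
top green [190.8803 202.2113] 142 [0.5002 0.2238] [0.5033 0.2269 0.0525]
top green [168.8293 211.5854] 41 [0.4706 0.2926] [0.4707 0.2928 0.0709]
top blue [184.3542 214.3542] 48 [0.4615 0.2434] [0.4617 0.2436 0.0708]
top yellow [199.7273 217.2273] 44 [0.4522 0.1948] [0.4522 0.1948 0.0717]
top panel [354.7955 222.2727] 44 [ 0.4368 -0.3011] [ 0.4376 -0.3032  0.0342]
top panel [370.1316 226.4211] 38 [ 0.4232 -0.3499] [ 0.4237 -0.3516  0.0364]
top disc [306.459  162.0984] 61 [ 0.6406 -0.1527] [ 0.6358 -0.1501  0.0491]
top disc [257.     162.0588] 34 [0.6414 0.0128] [0.6317 0.0132 0.0677]
top disc [282.7857 165.7857] 28 [ 0.6282 -0.0732] [ 0.625  -0.0722  0.0436]
top brass [255.7353 163.    ] 34 [0.6319 0.0172] [0.6287 0.0173 0.0672]
top pan [196.1343 172.8222] 2368 [0.5986 0.211 ] [0.5988 0.2111 0.059 ]
scene green [320.3077 165.8077] 26 [0.4771 0.2885] [0.4749 0.29   0.0705]
scene green [309.3712 178.7955] 132 [0.5329 0.2173] [0.5037 0.2363 0.051 ]
scene blue [305.  167.5] 38 [0.469  0.2381] [0.4662 0.2398 0.0701]
scene yellow [289.5    168.6111] 36 [0.4577 0.1896] [0.455  0.1911 0.0703]
scene panel [107.52 208.46] 50 [ 0.4256 -0.3514] [ 0.426  -0.3514  0.0422]
scene panel [126.6889 206.6444] 45 [ 0.436 -0.302] [ 0.4337 -0.3018  0.0404]
scene jaw [ 99.1765 226.6471] 17 [ 0.5    -0.3802] [ 0.5026 -0.3801  0.0439]
scene jaw [123.5    225.4286] 14 [ 0.5177 -0.3221] [ 0.517  -0.322   0.0415]
scene disc [257.5789 227.5526] 38 [0.6418 0.0027] [0.6408 0.0032 0.0301]
scene disc [229.     235.1282] 39 [ 0.6431 -0.0781] [ 0.6485 -0.08    0.0357]
scene disc [198.3016 242.5714] 63 [ 0.6419 -0.1595] [ 0.6446 -0.1601  0.0333]
scene brass [243.6923 206.    ] 13 [ 0.5684 -0.0075] [0.4987 0.0208 0.0012]
scene brass [260.4494 218.9101] 89 [0.6387 0.0117] [0.6392 0.0114 0.0554]
scene brass [210.3563 258.2299] 87 [ 0.7325 -0.1562] [ 0.7727 -0.1676  0.0936]
```

```bash
cat >> h.py <<'E'
np.set_printoptions(precision=4,suppress=True)
def psi(o): 
    x=R.from_quat(o["tool_rot"]).as_matrix()[:,0]; return np.degrees(np.arctan2(x[1],x[0]))
def goal(x,y,z,ps=None,rows=0):
    "print slide (cm) and spin (deg) rows to reach the TCP pose; yaw ps of tool x in deg"
    o=get_obs();M=R.from_quat(o["tool_rot"]).as_matrix()
    d=M.T@(np.array([x,y,z])-o["eef_pos"])*100
    s=0 if ps is None else -((ps-psi(o)+180)%360-180)
    n=rows or int(np.ceil(max(np.linalg.norm(d)/6,abs(s)/10.5,1)))
    print("t",round(float(o["clock"]),2),"eef",o["eef_pos"],"psi",round(psi(o),1),"d",d.round(2),"spin",round(s,1),"rows",n)
    for i in range(1,n+1): print((d*i/n).round(1).tolist(),round(s*i/n,1))
E
python3 -c "
from h import *
goal(.472,.291,.12,165.6)"
```

```text
t 2.0 eef [ 0.2029 -0.457   0.2313] psi 23.9 d [ 54.94 -57.44  11.14] spin -141.7 rows 14
[3.9, -4.1, 0.8] -10.1
[7.8, -8.2, 1.6] -20.2
[11.8, -12.3, 2.4] -30.4
[15.7, -16.4, 3.2] -40.5
[19.6, -20.5, 4.0] -50.6
[23.5, -24.6, 4.8] -60.7
[27.5, -28.7, 5.6] -70.8
[31.4, -32.8, 6.4] -80.9
[35.3, -36.9, 7.2] -91.1
[39.2, -41.0, 8.0] -101.2
[43.2, -45.1, 8.7] -111.3
[47.1, -49.2, 9.5] -121.4
[51.0, -53.3, 10.3] -131.5
[54.9, -57.4, 11.1] -141.7
```

{"op": "arm_command", "data": {
  "slide": [
    [3.9,-4.1,0.8],
    [7.8,-8.2,1.6],
    [11.8,-12.3,2.4],
    [15.7,-16.4,3.2],
    [19.6,-20.5,4.0]
  ],
  "spin": [-10.1,-20.2,-30.4,-40.5,-50.6],
  "jaw": 0
}}

```text
clock: 2.62
eef_pos: [0.2993, -0.1886, 0.1914]
tool_rot: [0.794, 0.608, 0.0, 0.001]
ft_force: [0.4, -0.8, -0.3]
grip_width: 0.0001
grasp_force: 0.0
```

```bash
python3 -c "
from h import *
goal(.472,.291,.12,165.6)"
```

```text
t 2.62 eef [ 0.2993 -0.1886  0.1914] psi 74.8 d [50.81  4.11  7.13] spin -90.8 rows 9
[5.6, 0.5, 0.8] -10.1
[11.3, 0.9, 1.6] -20.2
[16.9, 1.4, 2.4] -30.3
[22.6, 1.8, 3.2] -40.3
[28.2, 2.3, 4.0] -50.4
[33.9, 2.7, 4.8] -60.5
[39.5, 3.2, 5.5] -70.6
[45.2, 3.6, 6.3] -80.7
[50.8, 4.1, 7.1] -90.8
```

{"op": "arm_command", "data": {
  "slide": [
    [5.6,0.5,0.8],
    [11.3,0.9,1.6],
    [16.9,1.4,2.4],
    [22.6,1.8,3.2],
    [28.2,2.3,4.0]
  ],
  "spin": [-10.1,-20.2,-30.3,-40.3,-50.4]
}}

```text
clock: 3.25
eef_pos: [0.3968, 0.0776, 0.1514]
tool_rot: [0.459, 0.888, 0.0, 0.001]
ft_force: [1.6, -0.1, -0.7]
grip_width: -0.0
grasp_force: 0.0
```

```bash
python3 -c "
from h import *
goal(.472,.291,.12,165.6)"
```

```text
t 3.25 eef [0.3968 0.0776 0.1514] psi 125.3 d [13.08 18.47  3.15] spin -40.3 rows 4
[3.3, 4.6, 0.8] -10.1
[6.5, 9.2, 1.6] -20.2
[9.8, 13.9, 2.4] -30.2
[13.1, 18.5, 3.2] -40.3
```

{"op": "arm_command", "data": {
  "slide": [
    [3.3,4.6,0.8],
    [6.5,9.2,1.6],
    [9.8,13.9,2.4],
    [13.1,18.5,3.1],
    [13.1,18.5,3.1]
  ],
  "spin": [-10.1,-20.2,-30.2,-40.3,-40.3]
}}

```text
clock: 3.88
eef_pos: [0.4734, 0.2923, 0.1189]
tool_rot: [0.126, 0.992, 0.0, -0.0]
ft_force: [-0.1, -0.8, -0.6]
grip_width: 0.0
grasp_force: 0.0
```

```bash
python3 - <<'E'
from h import *
p=camera("wrist");save(p,"w1.png",s=1.5)
for t in("key_green_top","key_blue_top","key_yellow_top","pan"):
  for d in landmark_of(p,t)[:1]: print(t,np.round(d["centre"],1),round(d["confidence"],2),world(p,d["centre"],.06 if t=="pan" else .072))
goal(.472,.291,.078,165.6)
E
```

```text
key_green_top [251.1 219.2] 0.97 [0.4746 0.2913 0.072 ]
key_blue_top [174.1 216.8] 0.77 [0.4607 0.2443 0.072 ]
key_yellow_top [100.1 225. ] 0.69 [0.4542 0.1964 0.072 ]
t 4.12 eef [0.4725 0.2876 0.1207] psi 165.1 d [0.14 0.31 4.27] spin -0.5 rows 1
[0.1, 0.3, 4.3] -0.5
```

View pics/w1.png

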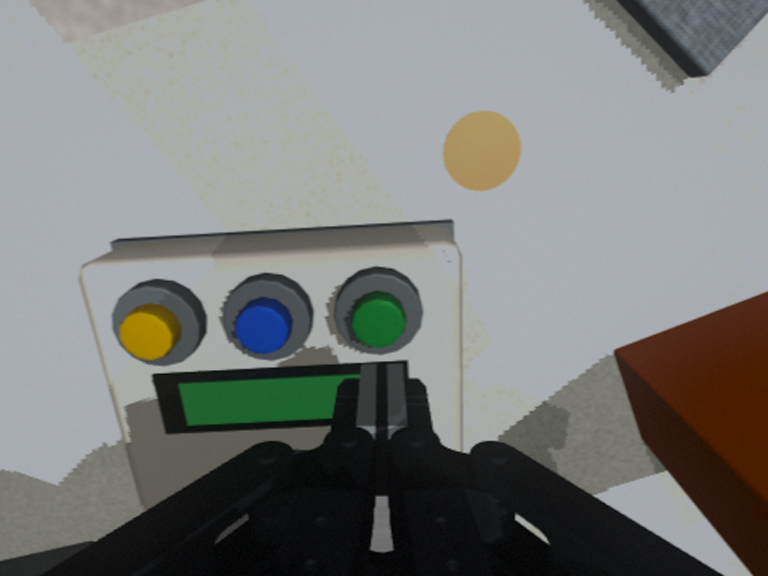

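The wrist view shows the shut fingertips at (383,365) above the balance, with green at (378,318), blue at (263,325) and yellow at (148,332) on their grey collars. These agree with the earlier fixes.

{"op": "arm_command", "data": {
  "slide": [
    [0.1,0.3,3.0],
    [0.1,0.3,4.6],
    [0.1,0.3,5.1],
    [0.1,0.3,5.4],
    [0.1,0.3,5.4]
  ],
  "spin": [0,0,0,0,0]
}}

```text
clock: 4.75
eef_pos: [0.4728, 0.2917, 0.0671]
tool_rot: [0.129, 0.992, -0.0, 0.0]
ft_force: [-1.6, -1.9, 4.6]
grip_width: 0.0001
grasp_force: 2.1
```

{"op": "arm_command", "data": {
  "slide": [
    [0,0,0.1],
    [0,0,0.2],
    [0,0,0.2],
    [0,0,0.2],
    [0,0,0.2]
  ],
  "spin": [0,0,0,0,0]
}}

```text
clock: 5.38
eef_pos: [0.4731, 0.2921, 0.066]
tool_rot: [0.129, 0.992, 0.0, 0.001]
ft_force: [-3.2, -3.8, 11.0]
grip_width: -0.0002
grasp_force: 5.4
```

```bash
python3 - <<'E'
from h import *
o=get_obs();print(o["eef_pos"],o["ft_force"])
goal(.4628,.2425,.085)
E
```

```text
[0.4731 0.2921 0.066 ] [-3.2093 -3.8251 11.0363]
t 5.38 eef [0.4731 0.2921 0.066 ] psi 165.2 d [-0.27 -5.06 -1.91] spin 0 rows 1
[-0.3, -5.1, -1.9] 0.0
```

{"op": "arm_command", "data": {
  "slide": [
    [0,0,-2.2],
    [0,0,-2.2],
    [-0.2,-2.6,-2.2],
    [-0.3,-5.1,-2.2],
    [-0.3,-5.1,-2.2]
  ],
  "spin": [0,0,0,0,0]
}}

```text
clock: 6.0
eef_pos: [0.4617, 0.2408, 0.0853]
tool_rot: [0.129, 0.992, -0.0, -0.001]
ft_force: [0.2, 0.9, 0.4]
grip_width: 0.0
grasp_force: 0.0
```

{"op": "arm_command", "data": {
  "slide": [
    [0,0,1.2],
    [0,0,1.7],
    [0,0,2.0],
    [0,0,2.2],
    [0,0,2.2]
  ],
  "spin": [0,0,0,0,0]
}}

```text
clock: 6.62
eef_pos: [0.4628, 0.2428, 0.0659]
tool_rot: [0.128, 0.992, 0.001, 0.001]
ft_force: [-3.5, -0.5, 13.0]
grip_width: 0.0004
grasp_force: 6.2
```

```bash
python3 - <<'E'
from h import *
o=get_obs();print(o["eef_pos"],o["ft_force"])
goal(.4537,.195,.085)
E
```

```text
[0.4628 0.2428 0.0659] [-3.5366 -0.4761 12.9514]
t 6.62 eef [0.4628 0.2428 0.0659] psi 165.3 d [-0.33 -4.85 -1.91] spin 0 rows 1
[-0.3, -4.8, -1.9] 0.0
```

{"op": "arm_command", "data": {
  "slide": [
    [0,0,-2.2],
    [0,0,-2.2],
    [-0.2,-2.5,-2.2],
    [-0.3,-4.9,-2.2],
    [-0.3,-4.9,-2.2]
  ],
  "spin": [0,0,0,0,0]
}}

```text
clock: 7.25
eef_pos: [0.4517, 0.1926, 0.0851]
tool_rot: [0.129, 0.992, -0.001, -0.001]
ft_force: [0.4, 0.7, -0.7]
grip_width: 0.0001
grasp_force: 0.0
```

{"op": "arm_command", "data": {
  "slide": [
    [0,0,1.2],
    [0,0,1.7],
    [0,0,2.0],
    [0,0,2.2],
    [0,0,2.2]
  ],
  "spin": [0,0,0,0,0]
}}

```text
clock: 7.88
eef_pos: [0.4531, 0.1945, 0.0659]
tool_rot: [0.128, 0.992, 0.001, 0.0]
ft_force: [-3.5, -1.7, 13.3]
grip_width: -0.0002
grasp_force: 6.9
```

{"op": "arm_command", "data": {
  "slide": [
    [0,0,-3.0],
    [0,0,-8.0],
    [0,-3,-12.0],
    [0,-8,-14.0],
    [0,-13,-14.0]
  ],
  "spin": [0,0,0,0,0]
}}

```text
clock: 8.5
eef_pos: [0.4208, 0.0677, 0.206]
tool_rot: [0.128, 0.992, 0.001, 0.002]
ft_force: [0.0, 0.3, -0.4]
grip_width: -0.0004
grasp_force: 0.0
```

```bash
python3 - <<'E'
from h import *
goal(.38,-.31,.2,165.6)
E
```

```text
t 8.5 eef [0.4208 0.0677 0.206 ] psi 165.3 d [ -5.6  -37.57   0.56] spin -0.3 rows 7
[-0.8, -5.4, 0.1] -0.0
[-1.6, -10.7, 0.2] -0.1
[-2.4, -16.1, 0.2] -0.1
[-3.2, -21.5, 0.3] -0.1
[-4.0, -26.8, 0.4] -0.2
[-4.8, -32.2, 0.5] -0.2
[-5.6, -37.6, 0.6] -0.3
```

{"op": "arm_command", "data": {
  "slide": [
    [-1.6,-5.4,0.1],
    [-3.2,-10.7,0.2],
    [-5,-16.1,0.2],
    [-6.7,-21.5,0.3],
    [-8.4,-26.8,0.4]
  ],
  "spin": [0,0,0,0,0],
  "jaw": 8.5
}}

```text
clock: 9.12
eef_pos: [0.4327, -0.214, 0.2]
tool_rot: [0.128, 0.992, 0.0, 0.0]
ft_force: [1.4, 1.2, -0.2]
grip_width: 0.085
grasp_force: 0.0
```

{"op": "arm_command", "data": {
  "slide": [
    [-1.7,-5.5,0.1],
    [-3.4,-10.9,0.1],
    [-3.4,-10.9,0.1],
    [-3.4,-10.9,0.1],
    [-3.4,-10.9,0.1]
  ],
  "spin": [0,0,0,0,0]
}}

```text
clock: 9.75
eef_pos: [0.4379, -0.325, 0.1992]
tool_rot: [0.128, 0.992, 0.0, -0.0]
ft_force: [0.8, 0.0, -0.0]
grip_width: 0.0852
grasp_force: 0.0
```

```bash
python3 - <<'E'
from h import *
p=camera("wrist");save(p,"w2.png",s=1.5)
h=cv2.cvtColor(p["pixels"],cv2.COLOR_RGB2HSV)
for nm,lo,hi in(("panel",(100,120,50),(130,255,255)),("jaw",(5,160,100),(17,255,255))):
  k,_,s,c=cv2.connectedComponentsWithStats(cv2.inRange(h,lo,hi))
  for i in range(1,k):
    if s[i,4]>60: print(nm,c[i],s[i],world(p,c[i],.047),world(p,c[i]))
for t in("tongs","tongs_mouth","rest"):
  for d in landmark_of(p,t)[:1]: print(t,np.round(d["centre"],1),round(d["confidence"],2),world(p,d["centre"],0 if t=="rest" else .038))
print(get_obs()["eef_pos"],psi(get_obs()))
E
```

```text
panel [223.269  162.4755] [220 134   8  57 368] [ 0.4219 -0.3492  0.047 ] [ 0.4218 -0.3491  0.0475]
panel [276.5092 163.4094] [273 135   8  57 381] [ 0.4354 -0.3013  0.047 ] [ 0.4353 -0.3013  0.0474]
panel [505.1461 282.5434] [499 268  13  29 219] [ 0.6245 -0.0952  0.047 ] [ 0.6392 -0.0837  0.0308]
panel [438.1366 296.147 ] [423 283  37  30 483] [ 0.6239 -0.1657  0.047 ] [ 0.6309 -0.1621  0.0392]
panel [244.3655 347.5543] [ 221  327   46   42 1584] [ 0.639  -0.3878  0.047 ] [ 0.626  -0.3839  0.0606]
jaw [276.8786 248.0714] [274 233   7  30 140] [ 0.5223 -0.3215  0.047 ] [ 0.5221 -0.3215  0.0474]
jaw [218.8167 248.4417] [216 236   7  26 120] [ 0.5076 -0.3792  0.047 ] [ 0.5076 -0.3792  0.047 ]
rest [257.2 148.1] 0.72 [ 0.4262 -0.3171  0.    ]
[ 0.4382 -0.3255  0.1997] 165.33361142639495
```

View pics/w2.png

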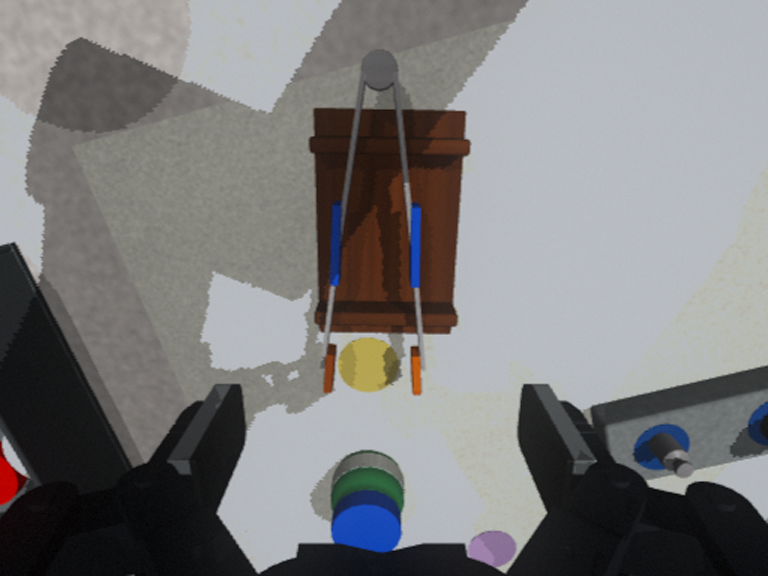

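The wrist view shows the tongs on the rest: blue panels at (335,244) and (415,245), orange jaws at (328,372) and (415,372), and nothing between the fingers. Their origin is (0.4287,-0.3253) and their yaw about -16°.

```bash
python3 - <<'E'
from h import *
goal(.4287,-.3253,.016,164.0,4)
E
```

```text
t 9.95 eef [ 0.4382 -0.3255  0.1997] psi 165.3 d [ 0.93 -0.22 18.37] spin 1.3 rows 4
[0.2, -0.1, 4.6] 0.3
[0.5, -0.1, 9.2] 0.7
[0.7, -0.2, 13.8] 1.0
[0.9, -0.2, 18.4] 1.3
```

{"op": "arm_command", "data": {
  "slide": [
    [0.9,-0.2,4.6],
    [0.9,-0.2,9.2],
    [0.9,-0.2,12],
    [0.9,-0.2,15],
    [0.9,-0.2,15]
  ],
  "spin": [1.3,1.3,1.3,1.3,1.3]
}}

```text
clock: 10.58
eef_pos: [0.427, -0.3243, 0.0473]
tool_rot: [0.139, 0.99, 0.001, -0.002]
ft_force: [-0.1, 0.2, 0.1]
grip_width: 0.085
grasp_force: 0.0
```

```bash
python3 - <<'E'
from h import *
goal(.4287,-.3253,.016,164.0,1);print(get_obs()["ft_force"])
E
```

```text
t 10.57 eef [ 0.427  -0.3243  0.0473] psi 164.0 d [-0.21 -0.05  3.13] spin -0.0 rows 1
[-0.2, -0.1, 3.1] -0.0
[-0.0929  0.1553  0.1104]
```

{"op": "arm_command", "data": {
  "slide": [
    [0,0,1.5],
    [0,0,2.6],
    [0,0,3.2],
    [0,0,3.2],
    [0,0,3.2]
  ],
  "spin": [0,0,0,0,0]
}}

```text
clock: 11.2
eef_pos: [0.4289, -0.3264, 0.0177]
tool_rot: [0.14, 0.99, -0.0, 0.0]
ft_force: [0.9, 0.0, 0.4]
grip_width: 0.0851
grasp_force: 0.0
```

{"op": "arm_command", "data": {
  "slide": [
    [0,0,0],
    [0,0,0],
    [0,0,0],
    [0,0,0],
    [0,0,0]
  ],
  "spin": [0,0,0,0,0],
  "jaw": 4.8
}}

```text
clock: 11.82
eef_pos: [0.4293, -0.3267, 0.0182]
tool_rot: [0.14, 0.99, -0.0, 0.001]
ft_force: [-0.3, -0.1, 6.3]
grip_width: 0.0481
grasp_force: 5.4
```

```bash
python3 - <<'E'
from h import *
o=get_obs();print(o["eef_pos"],o["ft_force"],o["grip_width"],o["grasp_force"])
p=camera("wrist");h=cv2.cvtColor(p["pixels"],cv2.COLOR_RGB2HSV)
save(p,"w3.png",s=1.5)
E
```

```text
[ 0.4293 -0.3267  0.0182] [-0.3359 -0.0553  6.3115] 0.04806414157514745 5.411136969923973
```

View pics/w3.png

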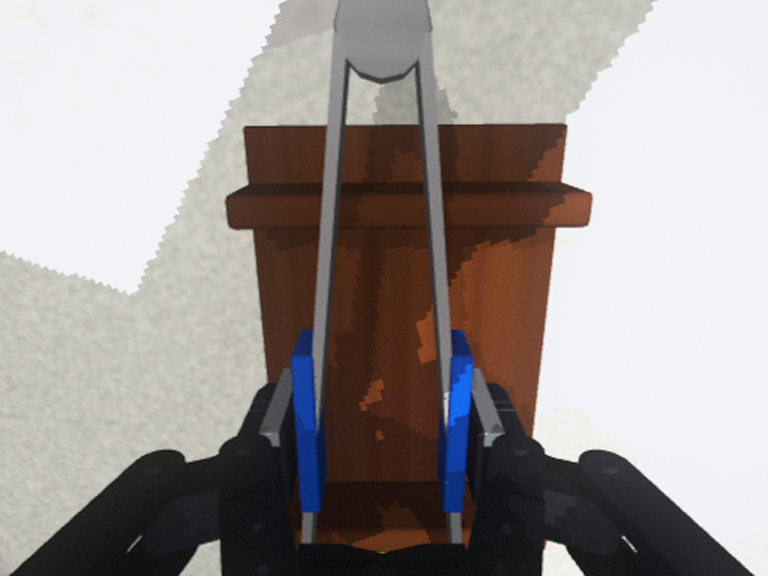

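The tongs are pinched: both blue panels, at (308,420) and (460,420), sit against the pads with the arms even. Next I'll refine the brass weight's position from the depth points.

```bash
cat > b.py <<'E'
from h import *
from scipy.optimize import least_squares
for n,box in(("top",(240,150,325,180)),("scene",(180,200,280,262))):
  p=camera(n);h=cv2.cvtColor(p["pixels"],cv2.COLOR_RGB2HSV)
  K=p["intrinsics"];Rm=cv2.Rodrigues(np.array(p["rvec"],float))[0];t=np.array(p["tvec"]).ravel()
  v,u=np.mgrid[0:384,0:512];z=p["range_z"]
  W=((np.stack([(u-K[0,2])/K[0,0],(v-K[1,2])/K[1,1],np.ones_like(z)],-1)*z[...,None])-t)@Rm
  r=np.zeros(z.shape,bool);r[box[1]:box[3],box[0]:box[2]]=1;r&=z>0
  bl=r&(cv2.inRange(h,(12,110,60),(28,255,255))>0)&(abs(W[...,1]-.01)<.03)&(abs(W[...,0]-.64)<.04)
  S=W[bl&(W[...,2]>.034)&(W[...,2]<.054)];T=W[bl&(W[...,2]>.057)]
  f=least_squares(lambda c:np.hypot(S[:,0]-c[0],S[:,1]-c[1])-.012,[.64,.01],loss="soft_l1",f_scale=.002) if len(S)>5 else None
  print(n,"side",len(S),f and f.x,"knob",len(T),T.mean(0) if len(T) else "",T.max(0) if len(T) else "")
  g=r&(abs(W[...,2]-.03)<.004)&(h[...,1]<90)
  G=W[g&(abs(W[...,0]-.64)<.05)][:,:2].astype(np.float32);print(n,"block",len(G),cv2.minAreaRect(G))
  T=W[r&(W[...,2]>.06)];
E
python3 b.py; python3 -c "
from h import *
goal(.48,.012,.125,180)"
```

```text
top side 9 [0.6148 0.0247] knob 29 [0.6304 0.0161 0.0668] [0.6374 0.0262 0.074 ]
top block 825 ((0.6391023993492126, -0.07066447287797928), (0.06073199585080147, 0.24803324043750763), 0.7204967737197876)
scene side 37 [0.632  0.0164] knob 42 [0.6349 0.0142 0.0645] [0.6414 0.0238 0.072 ]
scene block 857 ((0.6404159069061279, -0.09125178307294846), (0.06265857815742493, 0.20999982953071594), 0.6983431577682495)
t 11.97 eef [ 0.4293 -0.3267  0.0182] psi 163.9 d [  4.48  33.94 -10.71] spin -16.1 rows 6
[0.7, 5.7, -1.8] -2.7
[1.5, 11.3, -3.6] -5.4
[2.2, 17.0, -5.4] -8.0
[3.0, 22.6, -7.1] -10.7
[3.7, 28.3, -8.9] -13.4
[4.5, 33.9, -10.7] -16.1
```

{"op": "arm_command", "data": {
  "slide": [
    [0,0,-1.5],
    [0,0,-4],
    [0,0,-7],
    [0,0,-10],
    [0,0,-10]
  ],
  "spin": [0,0,0,0,0]
}}

```text
clock: 12.6
eef_pos: [0.4302, -0.3273, 0.1202]
tool_rot: [0.14, 0.99, -0.001, 0.003]
ft_force: [0.4, 0.2, -1.3]
grip_width: 0.0479
grasp_force: 4.0
```

```bash
python3 -c "
from h import *
p=camera('scene');save(p,'s3.png',(60,100,360,300),2.5)
print(get_obs()['grip_width'],get_obs()['grasp_force'])
goal(.48,.012,.125,180,12)"
```

```text
0.047642275483172014 4.0271808207035065
t 12.65 eef [ 0.4292 -0.3265  0.1184] psi 163.9 d [ 4.48 33.94 -0.7 ] spin -16.1 rows 12
[0.4, 2.8, -0.1] -1.3
[0.7, 5.7, -0.1] -2.7
[1.1, 8.5, -0.2] -4.0
[1.5, 11.3, -0.2] -5.4
[1.9, 14.1, -0.3] -6.7
[2.2, 17.0, -0.3] -8.0
[2.6, 19.8, -0.4] -9.4
[3.0, 22.6, -0.5] -10.7
[3.4, 25.5, -0.5] -12.0
[3.7, 28.3, -0.6] -13.4
[4.1, 31.1, -0.6] -14.7
[4.5, 33.9, -0.7] -16.1
```

View pics/s3.png

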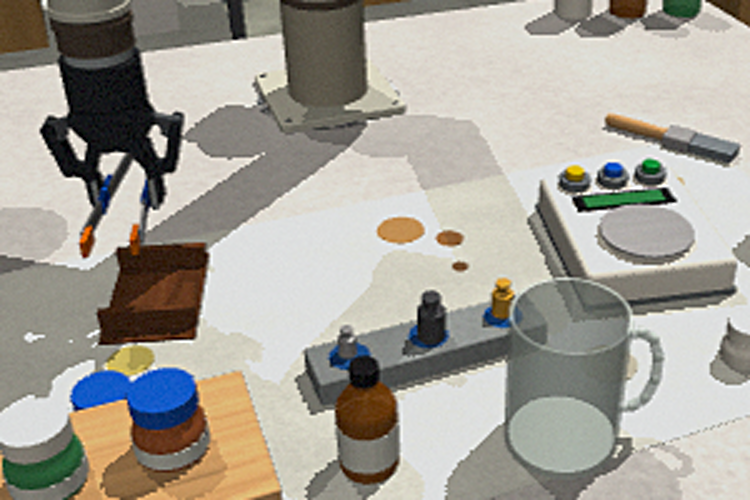

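The scene crop shows the tongs off the rest and level, jaws at (85,240) and (135,238). The brass weight is at (502,298) on the block's far end. Next I carry the tongs over to it.

```bash
python3 -c "
from h import *
goal(.5475,.0145,.125,180,9)"
```

```text
t 12.65 eef [ 0.4292 -0.3265  0.1184] psi 163.9 d [-1.94 36.04 -0.69] spin -16.1 rows 9
[-0.2, 4.0, -0.1] -1.8
[-0.4, 8.0, -0.2] -3.6
[-0.6, 12.0, -0.2] -5.4
[-0.9, 16.0, -0.3] -7.1
[-1.1, 20.0, -0.4] -8.9
[-1.3, 24.0, -0.5] -10.7
[-1.5, 28.0, -0.5] -12.5
[-1.7, 32.0, -0.6] -14.3
[-1.9, 36.0, -0.7] -16.1
```

{"op": "arm_command", "data": {
  "slide": [
    [-0.1,2,-0.1],
    [-0.3,6,-0.3],
    [-0.6,11,-0.5],
    [-0.8,16,-0.7],
    [-1.1,20,-0.7]
  ],
  "spin": [0,0,0,0,0]
}}

```text
clock: 13.28
eef_pos: [0.4938, -0.1338, 0.1229]
tool_rot: [0.139, 0.99, 0.0, -0.002]
ft_force: [0.2, -0.1, -1.6]
grip_width: 0.048
grasp_force: 4.0
```

{"op": "arm_command", "data": {
  "slide": [
    [-0.2,4,0],
    [-0.4,8,0],
    [-0.6,12,0],
    [-0.8,15,0],
    [-0.8,16,0]
  ],
  "spin": [-3,-7,-11,-14,-16.1]
}}

```text
clock: 13.9
eef_pos: [0.5455, 0.0171, 0.1227]
tool_rot: [-0.003, 1.0, 0.0, -0.002]
ft_force: [-0.7, -0.2, -1.0]
grip_width: 0.048
grasp_force: 4.0
```

```bash
cat > j.py <<'E'
from h import *
for n in("top","scene"):
  p=camera(n);save(p,f"{n}_{get_obs()['clock']:.1f}.png",(200,110,330,220) if n=="top" else (180,140,330,260),5)
  h=cv2.cvtColor(p["pixels"],cv2.COLOR_RGB2HSV)
  k,_,s,c=cv2.connectedComponentsWithStats(cv2.inRange(h,(4,170,110),(15,255,255)))
  for i in range(1,k):
    w=world(p,c[i])
    if s[i,4]>5 and .5<w[0]<.7 and abs(w[1])<.1: print(n,"jaw",c[i].round(1),s[i,4],w)
goal(.5475,.0145,.125,180,1);o=get_obs();print(o["grip_width"],o["grasp_force"])
E
python3 j.py; ls pics
```

```text
scene jaw [271.8 186.3] 21 [0.6353 0.0417 0.1476]
scene jaw [255.6 190.8] 17 [ 0.6376 -0.0039  0.1466]
scene jaw [243.1 206.6] 7 [0.5001 0.0184 0.0007]
t 14.0 eef [0.5455 0.0158 0.1231] psi -179.8 d [-0.19 -0.14 -0.19] spin 0.2 rows 1
[-0.2, -0.1, -0.2] 0.2
0.04750908426972547 4.032843858003616
s3.png
scene0.png
scene_14.0.png
top0.png
top_13.9.png
w1.png
w2.png
w3.png
```

View pics/scene_14.0.png

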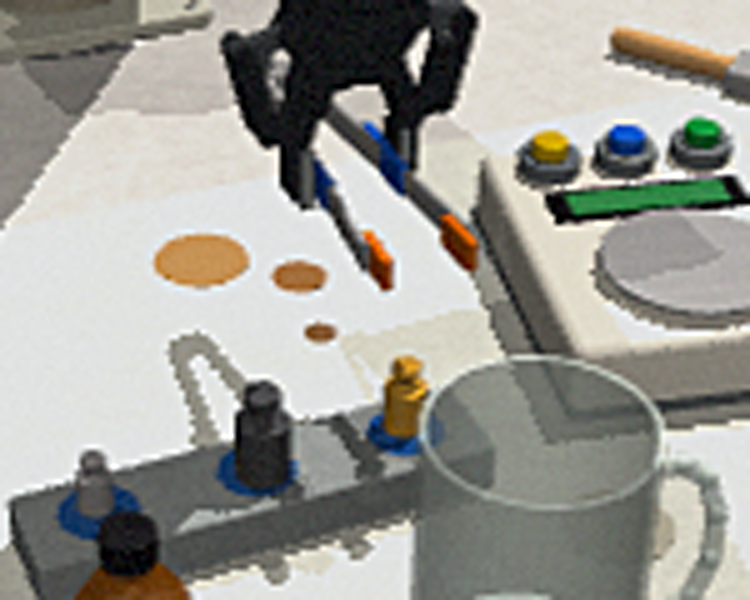

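View pics/top_13.9.png

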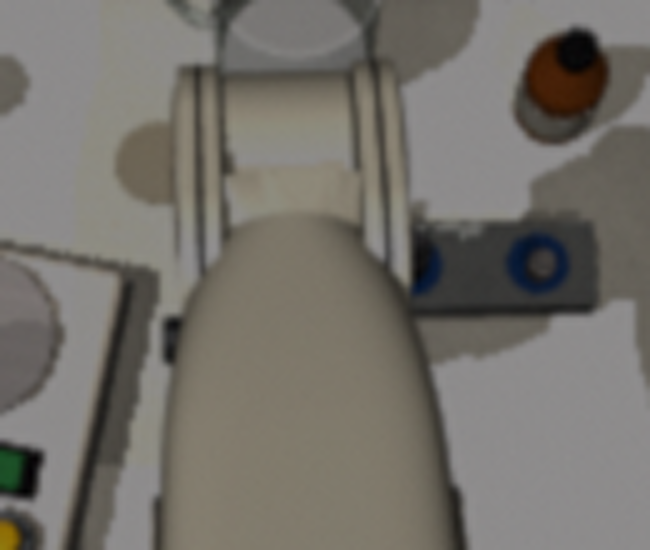

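The scene crop shows the open jaws at (378,262) and (458,243) above and behind the brass weight at (405,400). The top view is blocked by the arm. I'll lower to just above the knob and check the centring.

{"op": "arm_command", "data": {
  "slide": [
    [-0.2,-0.2,1.5],
    [-0.2,-0.2,3],
    [-0.2,-0.2,4.5],
    [-0.2,-0.2,5.1],
    [-0.2,-0.2,5.1]
  ],
  "spin": [0,0,0,0,0]
}}

```text
clock: 14.62
eef_pos: [0.548, 0.0123, 0.0725]
tool_rot: [-0.0, 1.0, 0.0, -0.001]
ft_force: [-0.4, 0.4, -0.9]
grip_width: 0.0484
grasp_force: 4.0
```

```bash
cat > k.py <<'E'
from h import *
p=camera("scene");save(p,"s5.png",(215,170,305,238),8)
h=cv2.cvtColor(p["pixels"],cv2.COLOR_RGB2HSV)
for nm,lo,hi in(("jaw",(4,170,90),(14,255,255)),("brass",(16,110,60),(28,255,255))):
  k,_,s,c=cv2.connectedComponentsWithStats(cv2.inRange(h,lo,hi))
  for i in range(1,k):
    w=world(p,c[i])
    if s[i,4]>3 and w is not None and .55<w[0]<.7 and abs(w[1])<.1: print(nm,c[i].round(1),s[i],w)
o=get_obs();print(o["eef_pos"],o["grip_width"],o["grasp_force"])
E
python3 k.py
```

```text
jaw [269.2 204.5] [266 200   6  11  21] [0.64   0.0345 0.0962]
jaw [253.6 208.8] [251 204   5  11  21] [ 0.642  -0.0102  0.0958]
brass [260.2 219. ] [257 211   8  16  96] [0.6399 0.0104 0.0558]
[0.5485 0.0124 0.0732] 0.0479451296352932 4.034710451960564
```

View pics/s5.png

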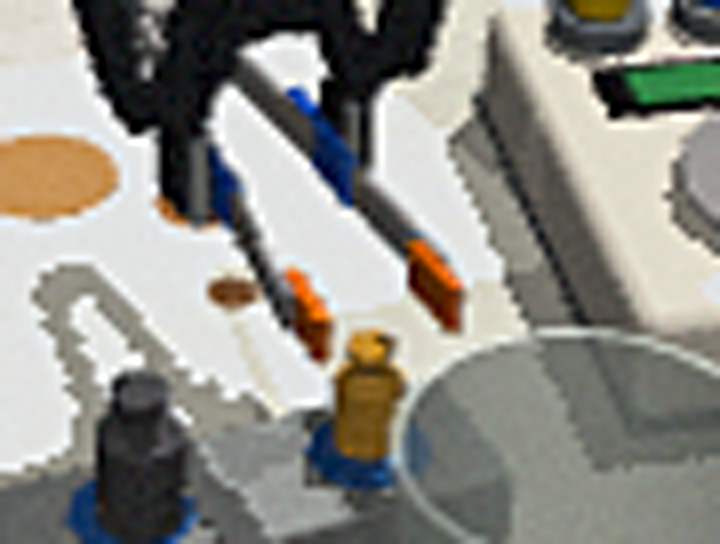

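```bash
python3 - <<'E'
from h import *
p=camera("scene");Rm=cv2.Rodrigues(np.array(p["rvec"],float))[0];t=np.array(p["tvec"]).ravel()
c=-Rm.T@t;print("cam",c)
def px(w): return cv2.projectPoints(np.array([w],float),np.array(p["rvec"],float),t,np.array(p["intrinsics"],float),None)[0].ravel()
for y in (.006,.010,.014,.018): print(y,"body ctr",px([.638,y,.043]),"knob",px([.638,y,.066]))
h=cv2.cvtColor(p["pixels"],cv2.COLOR_RGB2HSV);m=cv2.inRange(h,(16,110,60),(28,255,255))
for r in range(210,229): 
  u=np.where(m[r,245:272])[0]+245; print(r,u.min() if len(u) else '',u.max() if len(u) else '',end=' | ')
m=cv2.inRange(h,(3,150,50),(14,255,255));print()
for r in range(198,216): print(r,(np.where(m[r,245:280])[0]+245).tolist(),end=' | ')
print("\nmouth",px([.638,.0124,.093]), "R jaw front face ctr",px([.653,.0124-.02,.093]),"L",px([.653,.0124+.02,.093]))
E
```

```text
cam [ 1.4001 -0.3452  0.6959]
0.006 body ctr [258.2523 222.8584] knob [258.4782 215.8842]
0.01 body ctr [259.6384 222.5137] knob [259.8809 215.5445]
0.014 body ctr [261.021  222.1699] knob [261.28   215.2056]
0.018 body ctr [262.4   221.827] knob [262.6754 214.8676]
210   | 211 252 262 | 212 259 263 | 213 259 263 | 214 259 262 | 215 258 263 | 216 257 264 | 217 257 264 | 218 257 264 | 219 257 264 | 220 257 263 | 221 257 263 | 222 257 263 | 223 257 262 | 224 257 262 | 225 257 262 | 226 258 262 | 227   | 228   | 
198 [] | 199 [] | 200 [266, 267, 268] | 201 [266, 267, 268] | 202 [266, 267, 268, 269] | 203 [267, 268, 269, 270] | 204 [251, 252, 266, 267, 268, 269, 270, 271] | 205 [252, 253, 266, 267, 268, 269, 270, 271, 272] | 206 [252, 253, 268, 269, 270, 271] | 207 [245, 252, 253, 254, 268, 269, 270, 271] | 208 [252, 253, 255, 269, 270, 271] | 209 [252, 253, 254, 255, 270, 271] | 210 [252, 253, 254, 255, 271] | 211 [253, 254, 255] | 212 [254, 255] | 213 [254, 255] | 214 [255] | 215 [] | 
mouth [261.025  206.9439] R jaw front face ctr [256.2076 211.852 ] L [270.519  208.4466]
```

The jaws at (310,315) and (435,283) straddle the knob at (370,350). The projected mouth matches the weight's axis, y≈0.0125 for both, so I can lower.

{"op": "arm_command", "data": {
  "slide": [
    [0,0,1],
    [0,0,2],
    [0,0,3],
    [0,0,4],
    [0,0,4.7]
  ],
  "spin": [0,0,0,0,0]
}}

```text
clock: 15.35
eef_pos: [0.5481, 0.0126, 0.0253]
tool_rot: [-0.0, 1.0, -0.0, -0.001]
ft_force: [0.2, 0.5, -1.2]
grip_width: 0.0481
grasp_force: 4.0
```

```bash
sed -i 's/s5.png/s6.png/' k.py; python3 k.py;python3 -c "
from h import *
print(get_obs()['ft_force'])"
```

```text
jaw [266.4 215.2] [266 214   2   3   5] [0.6262 0.0347 0.0521]
jaw [253.6 224. ] [251 218   5  12  24] [ 0.6449 -0.0104  0.0488]
brass [260.4 218.7] [257 211   9  16 102] [0.6385 0.0116 0.0555]
[0.5476 0.0125 0.0246] 0.04806199729843553 4.032648280262947
[-0.3465 -0.4322 -2.3537]
```

View pics/s6.png

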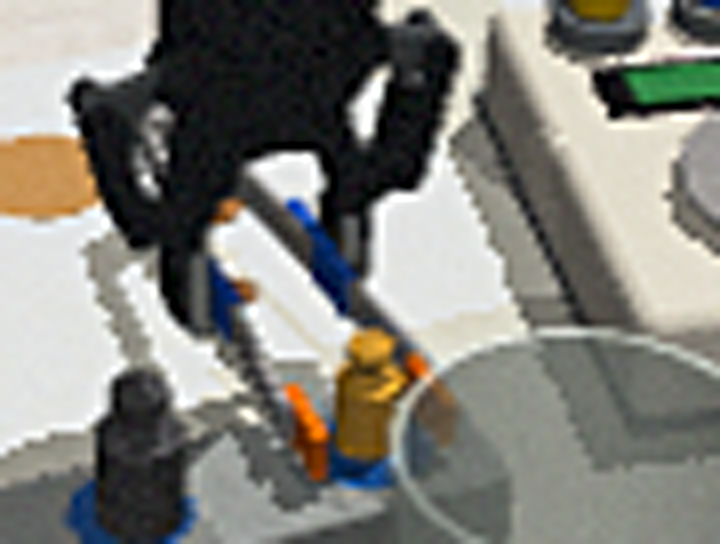

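The weight at (370,395) now stands between the jaws at (308,430) and (430,400). Squeezing.

{"op": "arm_command", "data": {
  "slide": [
    [0,0,0],
    [0,0,0],
    [0,0,0],
    [0,0,0],
    [0,0,0]
  ],
  "spin": [0,0,0,0,0],
  "jaw": 3.7
}}

```text
clock: 16.02
eef_pos: [0.5486, 0.0125, 0.0264]
tool_rot: [-0.0, 1.0, 0.0, 0.0]
ft_force: [0.1, 0.7, -2.0]
grip_width: 0.0389
grasp_force: 60.3
```

{"op": "arm_command", "data": {
  "slide": [
    [0,0,-0.5],
    [0,0,-1.5],
    [0,0,-3],
    [0,0,-5],
    [0,0,-6.5]
  ],
  "spin": [0,0,0,0,0]
}}

```text
clock: 16.65
eef_pos: [0.5493, 0.0126, 0.0933]
tool_rot: [-0.0, 1.0, 0.0, 0.001]
ft_force: [0.8, 0.3, -2.6]
grip_width: 0.0385
grasp_force: 60.4
```

{"op": "arm_command", "data": {
  "slide": [
    [0,0,-1.5],
    [0,0,-3],
    [0,0,-4],
    [0,0,-4.5],
    [0,0,-4.5]
  ],
  "spin": [0,0,0,0,0]
}}

```text
clock: 17.27
eef_pos: [0.5486, 0.0126, 0.1364]
tool_rot: [-0.0, 1.0, 0.0, 0.0]
ft_force: [-0.8, 0.4, -1.4]
grip_width: 0.0387
grasp_force: 60.4
```

```bash
cat > m.py <<'E'
from h import *
p=camera("scene");h=cv2.cvtColor(p["pixels"],cv2.COLOR_RGB2HSV)
K=p["intrinsics"];Rm=cv2.Rodrigues(np.array(p["rvec"],float))[0];t=np.array(p["tvec"]).ravel()
v,u=np.mgrid[0:384,0:512];z=p["range_z"]
W=((np.stack([(u-K[0,2])/K[0,0],(v-K[1,2])/K[1,1],np.ones_like(z)],-1)*z[...,None])-t)@Rm
near=(z>0)&(W[...,2]>.075)&(W[...,0]>.5)&(W[...,0]<.72)&(abs(W[...,1]-.1)<.2)
for nm,lo,hi in(("jaw",(3,150,60),(14,255,255)),("brass",(16,110,60),(28,255,255))):
  B=W[near&(cv2.inRange(h,lo,hi)>0)]
  print(nm,len(B),B.mean(0) if len(B) else "",B.min(0) if len(B) else "",B.max(0) if len(B) else "")
o=get_obs();print("grip",o["grip_width"],o["grasp_force"],o["ft_force"])
E
python3 m.py
python3 - <<'E'
from h import *
M=np.array([.588,.2175])
for yaw in(0,10,20):
  a=np.radians(yaw);print(yaw,M-.0895*np.array([np.cos(a),np.sin(a)]))
a=np.radians(10);goal(*(M-.0895*np.array([np.cos(a),np.sin(a)])),.137,190,9)
E
```

```text
jaw 68 [0.6444 0.0108 0.1577] [ 0.6233 -0.0057  0.1445] [0.6554 0.0292 0.1646]
brass 113 [0.6395 0.011  0.1685] [0.5921 0.     0.1421] [0.6538 0.0574 0.5341]
grip 0.03886751852704281 60.3628980636131 [ 0.0775 -0.3333 -2.1705]
0 [0.4985 0.2175]
10 [0.4999 0.202 ]
20 [0.5039 0.1869]
t 17.32 eef [0.5483 0.0125 0.136 ] psi -180.0 d [ 4.83 18.94 -0.1 ] spin -10.0 rows 9
[0.5, 2.1, -0.0] -1.1
[1.1, 4.2, -0.0] -2.2
[1.6, 6.3, -0.0] -3.3
[2.1, 8.4, -0.0] -4.4
[2.7, 10.5, -0.1] -5.5
[3.2, 12.6, -0.1] -6.6
[3.8, 14.7, -0.1] -7.7
[4.3, 16.8, -0.1] -8.9
[4.8, 18.9, -0.1] -10.0
```

{"op": "arm_command", "data": {
  "slide": [
    [0.4,1.5,0],
    [1.1,4.5,0],
    [2,8,0],
    [2.9,12,0],
    [3.8,15.5,0]
  ],
  "spin": [0,0,0,0,0]
}}

```text
clock: 17.95
eef_pos: [0.5092, 0.1697, 0.1358]
tool_rot: [-0.001, 1.0, 0.0, -0.001]
ft_force: [0.9, 0.0, -2.3]
grip_width: 0.0387
grasp_force: 60.5
```

{"op": "arm_command", "data": {
  "slide": [
    [0.6,2.5,0.3],
    [1,4.2,1],
    [1.2,5,1.5],
    [1.2,5,2],
    [1.2,5,2]
  ],
  "spin": [0,0,0,0,0]
}}

```text
clock: 18.58
eef_pos: [0.4981, 0.2166, 0.1156]
tool_rot: [0.0, 1.0, -0.0, -0.001]
ft_force: [-0.3, 0.8, -1.6]
grip_width: 0.0391
grasp_force: 60.5
```

{"op": "arm_command", "data": {
  "slide": [
    [0,0,0],
    [0,0,0],
    [0,0,0],
    [0,0,0],
    [0,0,0]
  ],
  "spin": [0,0,0,0,0]
}}

```text
clock: 19.2
eef_pos: [0.4984, 0.2175, 0.1163]
tool_rot: [-0.0, 1.0, 0.0, 0.0]
ft_force: [-0.3, -0.5, -1.3]
grip_width: 0.0388
grasp_force: 60.5
```

```bash
python3 m.py; python3 - <<'E'
from h import *
o=get_obs();print(o["eef_pos"],o["joint_vel"],o["clock"])
p=camera("scene")
for t in("pan","weight_brass"):
  for d in landmark_of(p,t)[:2]: print(t,d,world(p,d["centre"],.06 if t=="pan" else .12))
E
```

```text
jaw 66 [0.5943 0.2142 0.1361] [0.5708 0.1987 0.1255] [0.6049 0.2354 0.1455]
brass 82 [0.5865 0.2174 0.1497] [0.5041 0.2062 0.1227] [0.5957 0.275  0.5204]
grip 0.03897676902386353 60.50411752949003 [ 0.3296  0.4494 -2.2192]
[0.4984 0.2175 0.1163] [ 0.0018 -0.0002 -0.0001 -0.0003 -0.0011  0.0013] 19.25
pan {'centre': [322.8, 188.6], 'confidence': 0.9} [0.5786 0.2377 0.06  ]
weight_brass {'centre': [321.5, 173.4], 'confidence': 0.41} [0.5867 0.2206 0.12  ]
```

The weight is held at about (0.587, 0.217), roughly 60 mm above the pan, and it is still. Handing in.

```bash
python3 -c "
from h import *
print(job_done())"
```

```text
the job is handed in; nothing more can be done
None
```

I pressed the green, blue and yellow keys in order, each fully down, then handed the job in with the brass weight held still in the tongs about 6 cm above the pan's centre; no verdict was shown, and I did not re-measure the other things on the table.

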